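# Build the power-cut lantern on the entry shelf

## Task

Get the power-cut lantern ready on the entry shelf, one piece at a time and in this order: set the teal bowl in the middle of the round cork mat, stand the cream key dish in the middle of the bowl, stand the open glass jar in the dish, and last stand the flashlight lens up in the jar. Keep every piece upright on the way, and leave the glasses case and the keys where they lie.

Things in the scene. Friction and masses are not known exactly. Their poses are not given: they have to be found in the camera images.
- mat: round flat cork mat, 152 mm across and 5 mm thick, fixed on the black steel shelf board (whose top is 20 mm above the table; at the right end of this shelf, beyond y = -0.42 m, stands a fixed closed bamboo box 71 mm above the shelf). Origin: centre of its underside, z up.
- bowl: teal silicone bowl, folded down flat so that it is stiff, loose, about 110 g: round, 156 mm across, 28 mm high, open at the top. The wall is 9 mm thick, upright from 10 mm up to the rim (outer radius 78, inner 69 mm), so the rim can be pinched from above; below that it tapers to a foot of radius 66 mm. Floor 6 mm thick, inner floor radius about 57 mm. Origin: centre of the underside, z up.
- dish: deep cream ceramic key dish, loose, about 190 g: round, 104 mm across, 46 mm high, open at the top. The wall is 8 mm thick, upright from 14 mm up to the rim (outer radius 52, inner 44 mm), so the rim can be pinched from above; below that it tapers to a foot of radius 43 mm. Floor 6 mm thick, inner floor radius about 35 mm. Origin: centre of the underside, z up.
- jar: small clear glass jar without lid, loose, about 160 g: straight round cylinder, 60 mm across, 80 mm high, wall 4.5 mm (51 mm across inside), floor 5 mm thick, open at the top. Origin: centre of the underside, z up.
- flashlight: grey plastic flashlight, loose, about 130 g, standing upright on its flat tail with the lens up: 130 mm high; tail cap 32 mm across and 16 mm high, barrel 28 mm across with a small toggle switch on the side, head widening from 28 mm at 96 mm to 38 mm across between 104 and 130 mm above the tail. Origin: centre of the tail's underside, z towards the lens.
- case: brown leather glasses case, loose, 155 x 62 mm, 40 mm high, at the left end (+y) of the shelf; to be left alone. Origin: centre of the underside, long side along its x.
- keys: bunch of brass keys on a steel ring with a black fob, loose, about 90 mm long and 5 mm high, lying near the far edge of the shelf; to be left alone. Origin: centre of the ring, underside.

How it is judged:
On the way, in this order (a step that is already met when the one before it is completed fails the run):
1. the bowl stands centred on the cork mat, released (horizontal distance between bowl and mat below 0.012 m and z of bowl in the frame of mat between 0.002 and 0.008 m and angle between bowl's own z axis and vertical below 0.08 rad and contact force between bowl and the fingers below 0.05 N), for 0.2 s.
2. then the dish stands inside the bowl, released (horizontal distance between bowl and mat below 0.012 m and z of bowl in the frame of mat between 0.002 and 0.008 m and angle between each of bowl, dish's own z axis and vertical below 0.08 rad and horizontal distance between dish and bowl below 0.012 m and z of dish in the frame of bowl between 0.003 and 0.009 m and contact force between dish and the fingers below 0.05 N), for 0.2 s.
3. then the jar stands inside the dish, released (horizontal distance between bowl and mat below 0.012 m and z of bowl in the frame of mat between 0.002 and 0.008 m and angle between each of bowl, dish, jar's own z axis and vertical below 0.08 rad and horizontal distance between dish and bowl below 0.012 m and z of dish in the frame of bowl between 0.003 and 0.009 m and horizontal distance between jar and dish below 0.012 m and z of jar in the frame of dish between 0.003 and 0.009 m and contact force between jar and the fingers below 0.05 N), for 0.2 s.
4. then the flashlight stands lens up inside the jar, released (horizontal distance between bowl and mat below 0.012 m and z of bowl in the frame of mat between 0.002 and 0.008 m and angle between each of bowl, dish, jar, flashlight's own z axis and vertical below 0.08 rad and horizontal distance between dish and bowl below 0.012 m and z of dish in the frame of bowl between 0.003 and 0.009 m and horizontal distance between jar and dish below 0.012 m and z of jar in the frame of dish between 0.003 and 0.009 m and horizontal distance between flashlight and jar below 0.012 m and z of flashlight in the frame of jar between 0.002 and 0.008 m and contact force between flashlight and the fingers below 0.05 N), for 0.2 s.
At the end, for the whole second after the job is handed in: Bowl on the cork mat, dish on the bowl's floor, jar on the dish's floor, flashlight lens up on the jar's floor: each centred on the one below within 12 mm, seated within 3 mm in height, upright within 4.5 degrees, released and at rest (all of step 4 and contact force between each of bowl, dish, jar and the fingers below 0.05 N and linear speed of each of bowl, dish, jar, flashlight below 0.02 m/s and angular speed of each of bowl, dish, jar, flashlight below 0.2 rad/s); the robot touches nothing.
It fails at once if the bowl, dish, jar or flashlight is tipped over (more than 35 degrees) (angle between any of bowl, dish, jar, flashlight's own z axis and vertical above 0.61 rad).
It fails at once if the glasses case is shifted by more than 20 mm (distance of case from where it was at the start of the episode above 0.02 m).
It fails at once if the bunch of keys is shifted by more than 20 mm (distance of keys from where it was at the start of the episode above 0.02 m).
It also fails if it takes over 120 s, if anything falls off the work surface, if the arm or the gripper's body presses on something with over 40 N, if the wrist force passes 120 N, or if a joint passes its speed limit or range.

## Robot

A 6-joint arm with a two-finger parallel gripper is mounted at the origin on the work surface. World frame = base frame: x ahead of the robot, y to its left, z up, the work surface at z = 0. Lengths are in m, angles in rad, forces in N, time in s.
With the tool pointing down it reaches from about 0.375 to 0.9 m from the base axis. Payload 3.1 kg.
Tool frame: the origin (TCP) lies midway between the tips of the shut fingers; the grasp point (between the pads) lies 19 mm behind it; z points along the fingers, y is the line along which they close (so a half turn about z gives the same grasp; the last joint's range is limited). The gripper opens to 87 mm and grips with 3 to 60 N. Pads are 19 mm wide; open, the fingers measure 117 mm over their backs; the gripper's body (75 mm by 190 mm) begins 51 mm behind the grasp point.
Start: joints at [-1.351, 0.527, 1.433, -0, 1.181, -0.178], TCP at [0.243, -0.576, 0.223] pointing down, gripper open.
Joint ranges: [-3.08, 3.08], [-0.75, 2.2], [0.22, 2.44], [-1.43, 4.57], [0, 2.65], [-2.85, 2.85]. Speed limits (rad/s): [2.79, 2.79, 3.14, 3.14, 3.14, 3.14].

## Interface

Orientations are given as a unit quaternion [w, x, y, z].
In Python, from cell import * gives the robot as it stands.
- The arm moves only by the tool play_rows, never from a script. Its argument "deltas" is a list that holds one entry, the list of rows, each a list of 7 numbers: the shift along the tool's x, y, z each as a share of 3 cm, from -1 to 1, then the turn, a rotation vector about the tool's x, y, z each as a share of 45 degrees, from -1 to 1, then the opening, from 0 (shut) to 1 (fully open). A call has 1 to 10 rows; each row shifts and turns the commanded pose from where the row before left it, along the tool's axes as they then stand; what a row does not reach is not made up. A row lasts 1/8 s, in which the tool goes at most 62.5 mm and 10.7 degrees, less where a joint would pass 70% of its speed; a pose out of reach is approached as far as the arm can. A call with a number of a shift or a turn outside -1 to 1 is refused whole. A call with a gripper value outside its range is refused whole. The fingers move at their own pace and stop on an object; "squeeze" is the grip in N (left out, the last holds). Time passes only in rows, so rows that do not move let the fingers close. It gives the time, the measured TCP pose, the force, the opening and the grip force at its end, in the units of the state.
- state(): the state, without advancing time (a new reading comes with each control period).
- snapshot(name): name is "side" or "top"; returns (picture, depth): 384x512x3 uint8, red, green, blue; 384x512 float32, m along the optical axis (not along the pixel's ray), 0 where there is no reading.
- calibration(name): a dict with "fovy" (degrees; the focal length in pixels is half the picture's height over the tangent of half this angle, whatever the lens; pixels are square), "cx", "cy" (the principal point, pixels), "xyz" and "rotation" of the camera in the world. Camera axes: x right, y down, z forward; pixel columns grow to the right and rows downward; lengths in m; the calibration is good to about 2 mm. A picture is of the moment at which its call begins. calibration takes no time and is no camera call.
- sign_off(): hands the job in; it is judged then, once.
The state is a dict: "t": time; "qpos": joint angles; "joint_velocities": joint speeds; "joint_efforts": joint torques, N m; "tool_pos": TCP position; "tool_rot": TCP orientation; "contact_force": force on the tool from outside, world axes, zero at the start; "ft_torque": the same for the moment, N m; "gripper_width": opening from 0.0 (shut) to 1.0 (fully open); "grasp_force": force on a finger pad.
Only numpy, scipy, OpenCV 4.12 (cv2) and the standard library are available. Lean on these libraries where they do the work, as an engineer would, in place of code of your own. Each camera call takes 0.05 s, during which the arm holds its last target. There are 200 camera calls.

## Working session

There is one attempt and no reset: what is moved stays moved. The work goes in short steps, Python scripts to look and compute and a tool call to move; the robot and the scene stay as the last step left them, time stands still between calls to the robot, and variables do not carry over. Pictures are saved under pics/ and viewed, at most 14 in all, crops included, and the job is handed in when it is done.

Besides the shell and the picture viewer there is one more tool, called in YAML: its name, and indented under it one key for each argument. play_rows: Moves the arm, as the interface text tells. Its arguments: {"type":"object","properties":{"deltas":{"type":"array","items":{"type":"array","items":{"type":"array","items":{"type":"number","minimum":-1,"maximum":1}}}},"squeeze":{"type":"number"}},"required":["deltas"]}

```bash
mkdir -p pics; ls
python3 - <<'E'
from cell import *
import cv2,numpy as np
for n in("side","top"):
    p,d=snapshot(n); cv2.imwrite(f"pics/{n}0.png",p[:,:,::-1]); np.save(f"{n}0.npy",d); np.save(f"{n}0p.npy",p)
    print(n,calibration(n))
print(state())
E
```

```text
pics
side {'fovy': 52.62237934785998, 'cx': 262.93513580991726, 'cy': 192.96772314657187, 'xyz': array([ 0.48126067, -0.88832438,  0.61332738]), 'rotation': array([-0.50985771,  0.85775364, -0.05782878,  0.03097803])}
top {'fovy': 54.86796636524165, 'cx': 254.94364059202252, 'cy': 191.9832525919357, 'xyz': array([0.50375309, 0.10576742, 1.1344982 ]), 'rotation': array([-0.04011053,  0.71501353, -0.69703456,  0.0359111 ])}
{'t': 0.1, 'qpos': array([-1.35052646e+00,  5.28373443e-01,  1.43376624e+00, -9.41070905e-06,
        1.18137659e+00, -1.78499892e-01]), 'joint_velocities': array([ 0.00012258, -0.00178227, -0.00309581, -0.00063774,  0.00073532,
        0.00031536]), 'joint_efforts': array([-1.11921811e-04, -4.40983987e+01, -1.77151215e+01,  6.34029577e-02,
        5.33974310e-02, -4.71243345e-05]), 'tool_pos': array([ 0.24255881, -0.5753086 ,  0.22167185]), 'tool_rot': array([-9.61505456e-04,  9.80187790e-01,  1.98068097e-01, -2.44362403e-05]), 'contact_force': array([-0.32066637,  0.10474306,  0.0239838 ]), 'ft_torque': array([-0.00564688,  0.01202862, -0.00578495]), 'grasp_force': 0.0, 'gripper_width': 0.999741051372884}
```

View pics/top0.png

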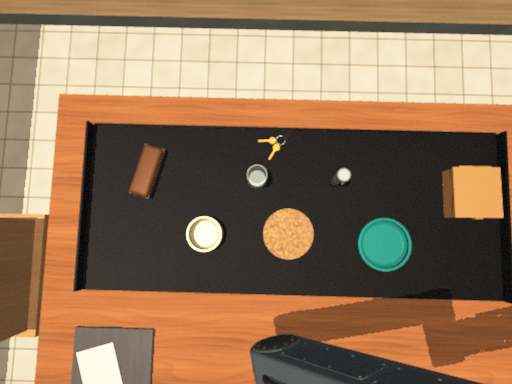

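View pics/side0.png

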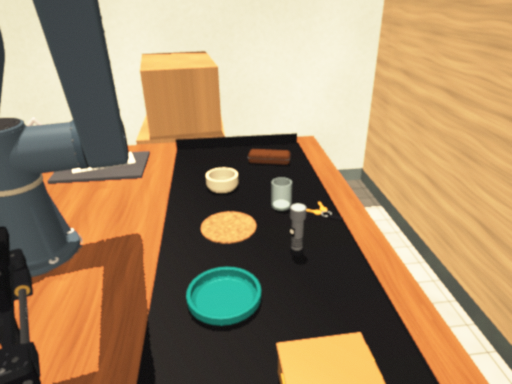

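Top view: case (147,170), dish (205,234), jar (257,176), mat (288,234), flashlight (343,175), bowl (385,244), keys (272,143). Side view: bowl (225,296), mat (229,227), dish (222,180), jar (281,193), flashlight (297,227).

```bash
cat > h.py <<'E'
import numpy as np,cv2
from cell import *
from scipy.spatial.transform import Rotation as R
from scipy.optimize import least_squares
def cam(n):
    c=calibration(n); f=192/np.tan(np.radians(c["fovy"])/2)
    q=c["rotation"]; return f,c["cx"],c["cy"],R.from_quat(np.r_[q[1:],q[0]]).as_matrix(),c["xyz"]
def cloud(n,d):
    f,cx,cy,M,o=cam(n); v,u=np.mgrid[:384,:512]
    P=np.stack([(u-cx)/f*d,(v-cy)/f*d,d],-1)@M.T+o
    P[d==0]=np.nan; return P
def circ(p,r=None):
    c0=p[:,:2].mean(0)
    g=lambda s:np.hypot(*(p[:,:2]-s[:2]).T)-(s[2] if r is None else r)
    s=least_squares(g,[*c0,.05],loss="soft_l1",f_scale=.002); return s.x,np.sqrt(np.mean(s.fun**2))
def proj(n,p):
    f,cx,cy,M,o=cam(n); q=(np.atleast_2d(p)-o)@M; return np.c_[f*q[:,0]/q[:,2]+cx,f*q[:,1]/q[:,2]+cy]
def shot(n):
    p,d=snapshot(n); return p,cloud(n,d)
E
python3 - <<'E'
from h import *
box={"top":dict(dish=(205,234,24),jar=(257,176,18),mat=(288,234,32),fl=(343,177,16),bowl=(385,244,34),keys=(272,146,18),case=(147,170,30),shelf=(330,280,8),table=(200,310,8)),
"side":dict(dish=(222,180,24),jar=(281,193,22),mat=(229,227,32),fl=(298,227,26),bowl=(225,296,45),case=(270,156,25),shelf=(280,330,8))}
np.set_printoptions(precision=4,suppress=True)
for n,b in box.items():
    P=cloud(n,np.load(n+"0.npy"))
    for k,(u,v,r) in b.items():
        q=P[v-r:v+r+1,u-r:u+r+1].reshape(-1,3); q=q[~np.isnan(q[:,0])]
        z=q[:,2]; print(n,k,len(q),"zpct",np.percentile(z,[1,10,25,50,75,90,99]), end=" ")
        m=z>(.023 if k=="mat" else .032); 
        if k not in("shelf","table") and m.sum()>5:
            t=q[m]; print("bb",t.min(0),t.max(0),end=" ")
            top=t[t[:,2]>np.percentile(t[:,2],99)-.006]
            if k!="mat": print("top",len(top),*circ(top))
        print()
E
```

```text
top dish 2394 zpct [0.0151 0.0174 0.019  0.0217 0.0271 0.063  0.0678] bb [0.4454 0.2078 0.0321] [0.5461 0.3099 0.0706] top 226 [0.4964 0.2595 0.0479] 0.002188696264746513

top jar 1363 zpct [0.0147 0.0172 0.0188 0.0208 0.0247 0.0764 0.1015] bb [0.6378 0.0826 0.032 ] [0.696  0.1401 0.105 ] top 94 [0.667  0.1112 0.0275] 0.0013344179996180254

top mat 4206 zpct [0.0152 0.0177 0.0194 0.0219 0.0244 0.0261 0.0288] bb [ 0.4068 -0.0835  0.023 ] [0.5966 0.11   0.031 ] 
top fl 1084 zpct [0.0153 0.0174 0.0189 0.0206 0.0246 0.1489 0.1524] bb [ 0.6464 -0.1417  0.0335] [ 0.6839 -0.1033  0.1541] top 139 [ 0.6655 -0.122   0.0132] 0.00438687850687272

top bowl 4744 zpct [0.0154 0.018  0.0196 0.0226 0.0272 0.0441 0.0501] bb [ 0.4036 -0.3423  0.032 ] [ 0.5572 -0.1881  0.0527] top 399 [ 0.48   -0.2652  0.0732] 0.0026284312356786915

top keys 1360 zpct [0.0147 0.0175 0.0186 0.0201 0.0219 0.0238 0.0273] bb [0.6947 0.1039 0.0972] [0.696  0.1181 0.1022] top 6 [0.7664 0.1159 0.0716] 0.00016808965932705195

top case 3706 zpct [0.0151 0.0172 0.0187 0.0208 0.054  0.0594 0.0625] bb [0.5977 0.3927 0.0329] [0.7621
[... 602 characters left out ...]
1 0.0199 0.0209 0.0243 0.0258 0.0272] bb [ 0.4232 -0.1239  0.023 ] [0.5739 0.174  0.0285] 
side fl 2804 zpct [0.0179 0.019  0.0199 0.0209 0.0325 0.1141 0.1511] bb [ 0.6352 -0.1435  0.0322] [0.6894 0.102  0.1526] top 132 [ 0.6607 -0.1247  0.0144] 0.004588456579781019

side bowl 8249 zpct [0.018  0.0193 0.0201 0.0213 0.0272 0.0439 0.0492] bb [ 0.3985 -0.3453  0.032 ] [ 0.5533 -0.1885  0.0511] top 814 [ 0.476  -0.2681  0.0732] 0.0027634334881440244

side case 2585 zpct [-0.3415  0.0184  0.0198  0.0216  0.0449  0.059   0.0983] bb [0.5925 0.1077 0.032 ] [0.8129 0.6324 0.1019] top 49 [0.6625 0.11   0.027 ] 0.001725470239247456

side shelf 289 zpct [0.0178 0.0189 0.0197 0.0203 0.0209 0.0215 0.0227]
```

Run:
```python
from h import *
np.set_printoptions(precision=4,suppress=True)
for n,(u,v,r) in dict(top=(288,234,36),side=(229,227,36)).items():
    P=cloud(n,np.load(n+"0.npy")); im=np.load(n+"0p.npy")
    h=cv2.cvtColor(im,cv2.COLOR_RGB2HSV); m=((h[...,1]>80)&(h[...,2]>90)).astype(np.uint8)
    w=np.zeros_like(m); w[v-r:v+r,u-r:u+r]=1; m&=w
    q=P[m>0]; q=q[~np.isnan(q[:,0])]
    c=max(cv2.findContours(m,0,1)[0],key=cv2.contourArea)[:,0]
    # edge rays onto z=.025
    f,cx,cy,M,o=cam(n); d=np.c_[(c[:,0]-cx)/f,(c[:,1]-cy)/f,np.ones(len(c))]@M.T
    e=o+d*((.025-o[2])/d[:,2])[:,None]
    print(n,"mat z",np.median(q[:,2]),q[:,:2].mean(0),"edge circ",*circ(e))
```

```text
top mat z 0.024310649257986983 [0.5015 0.0128] edge circ [0.502  0.0129 0.076 ] 0.0008541822292193079
side mat z 0.025051151666497795 [0.4992 0.0113] edge circ [0.4999 0.0102 0.0791] 0.0015181554625350276
```

play_rows:
  deltas:
    - [[0, 0, 0, 0, 0, 0.169, 0.5], [0, 0, 0, 0, 0, 0.169, 0.5], [0, 0, 0, 0, 0, 0.169, 0.5], [0.6, -1, 0, 0, 0, 0, 0.5], [0.6, -1, 0, 0, 0, 0, 0.5], [0.6, -1, 0, 0, 0, 0, 0.5], [0.6, -1, 0, 0, 0, 0, 0.5], [0.6, -1, 0, 0, 0, 0, 0.5], [0.6, -1, 0, 0, 0, 0, 0.5], [0.6, -1, 0, 0, 0, 0, 0.5]]
  squeeze: 30

```text
t: 1.35
tool_pos: [0.3689, -0.3646, 0.2222]
tool_rot: [-0.0, 1.0, 0.0, -0.0]
contact_force: [0.3, -0.7, -0.5]
gripper_width: 0.502
grasp_force: 0.0
```

play_rows:
  deltas:
    - [[0.605, -0.953, 0, 0, 0, 0, 0.5], [0.605, -0.953, 0, 0, 0, 0, 0.5], [0.605, -0.953, 0, 0, 0, 0, 0.5], [0.605, -0.953, 0, 0, 0, 0, 0.5], [0.605, -0.953, 0.5, 0, 0, 0, 0.5], [0.605, -0.953, 0.5, 0, 0, 0, 0.5], [0, 0, 1, 0, 0, 0, 0.5], [0, 0, 1, 0, 0, 0, 0.5], [0, 0, 1, 0, 0, 0, 0.5], [0, 0, 0, 0, 0, 0, 0.5]]

```text
t: 2.6
tool_pos: [0.4757, -0.193, 0.1005]
tool_rot: [-0.002, 1.0, 0.0, -0.003]
contact_force: [0.5, -0.1, 0.2]
gripper_width: 0.501
grasp_force: 0.0
```

Run:
```python
from h import *
p,P=shot("side"); cv2.imwrite("pics/s1.png",cv2.resize(p[150:384,100:400,::-1],None,fx=2,fy=2)); print(state()["tool_pos"])
print(proj("side",state()["tool_pos"]))
```

```text
[ 0.47676283 -0.19380246  0.10187509]
[[220.71497406 248.16628629]]
```

View pics/s1.png

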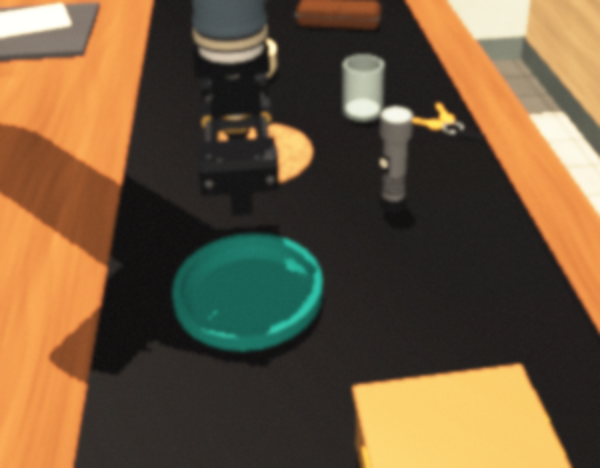

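The gripper (fingertips near crop (240,210)) stands above the bowl's far rim (crop (250,237)). Descending.

play_rows:
  deltas:
    - [[0, 0, 0.8, 0, 0, 0, 0.5], [0, 0, 0.8, 0, 0, 0, 0.5], [0, 0, 0.7, 0, 0, 0, 0.5], [0, 0, 0, 0, 0, 0, 0.5], [0, 0, 0, 0, 0, 0, 0], [0, 0, 0, 0, 0, 0, 0], [0, 0, 0, 0, 0, 0, 0], [0, 0, 0, 0, 0, 0, 0]]

```text
t: 3.65
tool_pos: [0.4775, -0.1943, 0.034]
tool_rot: [0.0, 1.0, 0.0, 0.0]
contact_force: [0.6, 1.6, 2.4]
gripper_width: 0.134
grasp_force: 3.1
```

play_rows:
  deltas:
    - [[0, 0, 0, 0, 0, 0, 0], [0, 0, 0, 0, 0, 0, 0], [0, 0, 0, 0, 0, 0, 0], [0, 0, -0.5, 0, 0, 0, 0], [0, 0, -0.5, 0, 0, 0, 0], [0, 0, -0.5, 0, 0, 0, 0], [0, 0, -0.5, 0, 0, 0, 0], [0, 0, 0, 0, 0, 0, 0]]

```text
t: 4.65
tool_pos: [0.4783, -0.1948, 0.0951]
tool_rot: [0.001, 1.0, 0.0, 0.001]
contact_force: [-0.4, 0.4, -1.2]
gripper_width: 0.113
grasp_force: 31.2
```

```bash
cat >> h.py <<'E'
def teal(n,zlo):
    p,P=shot(n); h=cv2.cvtColor(p,cv2.COLOR_RGB2HSV)
    m=(h[...,0]>75)&(h[...,0]<100)&(h[...,1]>100)&(P[...,2]>zlo); q=P[m]
    A=np.c_[q[:,:2]-q[:,:2].mean(0),np.ones(len(q))]
    t=q[q[:,2]>np.percentile(q[:,2],99)-.008]
    c,e=circ(t,None); 
    # tilt from the rim points
    B=np.c_[t[:,:2]-t[:,:2].mean(0),np.ones(len(t))]
    return c,e,np.median(t[:,2]),np.linalg.lstsq(B,t[:,2],rcond=None)[0][:2],len(t)
E
python3 - <<'E'
from h import *
print(state()["tool_pos"],state()["gripper_width"],state()["grasp_force"])
for n in("top","side"): print(n,*teal(n,.06))
p,_=shot("side"); cv2.imwrite("pics/s2.png",cv2.resize(p[150:384,100:400,::-1],None,fx=2,fy=2))
E
```

```text
[ 0.47826204 -0.19481268  0.09513501] 0.11255908081710733 31.182336098863743
top [ 0.48598178 -0.20891062  0.07004896] 0.00020948016375290352 0.3916099070831183 [5.18150899 5.45160061] 6
side [ 0.4709625  -0.26982484  0.07268015] 0.007564487835235988 0.10685436679681287 [0.00044577 0.00692465] 870
```

View pics/s2.png

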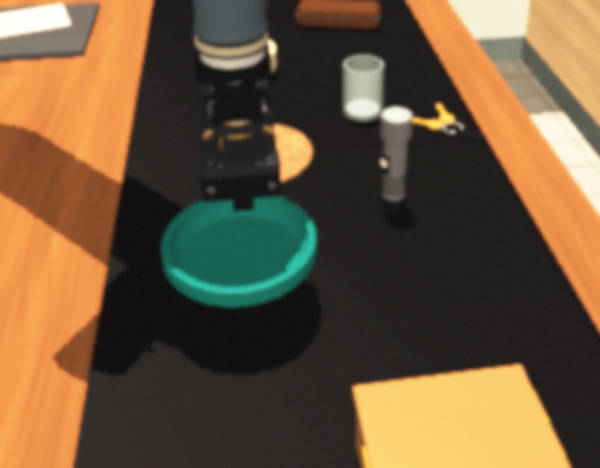

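Bowl held level at rim, crop centre about (238,250).

play_rows:
  deltas:
    - [[0.08, -0.5, 0, 0, 0, 0, 0], [0.08, -1, 0, 0, 0, 0, 0], [0.08, -1, 0, 0, 0, 0, 0], [0.08, -1, 0, 0, 0, 0, 0], [0.08, -1, 0, 0, 0, 0, 0], [0.08, -1, 0, 0, 0, 0, 0], [0.08, -1, 0, 0, 0, 0, 0], [0.08, -1, 0, 0, 0, 0, 0], [0.08, -1, 0, 0, 0, 0, 0], [0.06, -0.6, 0, 0, 0, 0, 0]]

```text
t: 6.05
tool_pos: [0.4997, 0.0808, 0.0931]
tool_rot: [-0.0, 1.0, 0.001, -0.001]
contact_force: [-0.0, -0.8, -1.6]
gripper_width: 0.108
grasp_force: 31.2
```

play_rows:
  deltas:
    - [[0, -0.25, 0, 0, 0, 0, 0], [0, 0, 0.4, 0, 0, 0, 0], [0, 0, 0.4, 0, 0, 0, 0], [0, 0, 0.4, 0, 0, 0, 0], [0, 0, 0.2, 0, 0, 0, 0], [0, 0, 0, 0, 0, 0, 0]]

```text
t: 6.8
tool_pos: [0.5002, 0.086, 0.0508]
tool_rot: [-0.0, 1.0, -0.0, -0.001]
contact_force: [0.5, -0.8, -1.4]
gripper_width: 0.109
grasp_force: 31.2
```

Run:
```python
from h import *
print(state()["tool_pos"],state()["contact_force"])
for n in("top","side"):
    f=1
    p,P=shot(n); h=cv2.cvtColor(p,cv2.COLOR_RGB2HSV)
    m=(h[...,0]>75)&(h[...,0]<100)&(h[...,1]>100); q=P[m]; q=q[~np.isnan(q[:,0])]
    q=q[(q[:,2]>.03)&(q[:,2]<.12)]; zt=np.percentile(q[:,2],97); t=q[q[:,2]>zt-.006]
    print(n,len(t),zt,*circ(t,.0735),*circ(t))
```

```text
[0.50021093 0.0859537  0.0508068 ] [ 0.47674768 -0.7505843  -1.37928881]
top 267 0.06539124469797779 [0.49700483 0.01377104 0.05      ] 0.0025660687694097047 [0.49718139 0.01307058 0.07269704] 0.0025030175062950915
side 408 0.0655517550315521 [0.49338012 0.01102591 0.05      ] 0.00311663761306306 [0.49336079 0.01089807 0.07291299] 0.0030466696223854757
```

play_rows:
  deltas:
    - [[0.18, 0, 0, 0, 0, 0, 0], [0, 0, 0.2, 0, 0, 0, 0], [0, 0, 0.18, 0, 0, 0, 0], [0, 0, 0, 0, 0, 0, 0], [0, 0, 0, 0, 0, 0, 0]]

```text
t: 7.52
tool_pos: [0.506, 0.0863, 0.0401]
tool_rot: [0.0, 1.0, 0.0, -0.0]
contact_force: [0.5, 0.2, -0.3]
gripper_width: 0.111
grasp_force: 31.2
```

play_rows:
  deltas:
    - [[0, 0, 0, 0, 0, 0, 0.45], [0, 0, 0, 0, 0, 0, 0.45], [0, 0, 0, 0, 0, 0, 0.45], [0, 0, 0, 0, 0, 0, 0.45], [0, 0, -1, 0, 0, 0, 0.45], [0, 0, -1, 0, 0, 0, 0.45], [0, 0, -1, 0, 0, 0, 0.45], [0, -0.5, 0, 0, 0, 0, 0.45], [0, -1, 0, 0, 0, 0, 0.45], [0, -1, 0, 0, 0, 0, 0.45]]

```text
t: 8.78
tool_pos: [0.5051, 0.1624, 0.1292]
tool_rot: [-0.0, 1.0, 0.0, -0.001]
contact_force: [0.1, 0.1, -0.7]
gripper_width: 0.451
grasp_force: 0.0
```

```bash
cat >> h.py <<'E'
def rim(n,kind,box,r=None,show=True):
    p,P=shot(n); h=cv2.cvtColor(p,cv2.COLOR_RGB2HSV)
    if kind=="teal": m=(h[...,0]>75)&(h[...,0]<100)&(h[...,1]>100)
    elif kind=="cream": m=(h[...,2]>120)&(h[...,1]<110)
    else: m=np.ones(h.shape[:2],bool)
    x0,x1,y0,y1,z0,z1=box; 
    with np.errstate(invalid="ignore"): m&=(P[...,0]>x0)&(P[...,0]<x1)&(P[...,1]>y0)&(P[...,1]<y1)&(P[...,2]>z0)&(P[...,2]<z1)
    t=P[m]; B=np.c_[t[:,:2]-t[:,:2].mean(0),np.ones(len(t))]; l=np.linalg.lstsq(B,t[:,2],rcond=None)[0]
    print(n,kind,len(t),"c",*circ(t,r),"z",l[2].round(4),"tilt",l[:2].round(3))
E
python3 - <<'E'
from h import *
np.set_printoptions(precision=4,suppress=True)
print(state()["tool_pos"])
for n in("top","side"):
    rim(n,"teal",(.4,.6,-.1,.12,.048,.06))
    rim(n,"cream",(.4,.6,.15,.35,.06,.075))
    rim(n,"any",(.61,.72,.06,.16,.094,.107))
    rim(n,"any",(.61,.72,-.18,-.07,.143,.157))
E
```

```text
[0.5051 0.1624 0.1292]
top teal 365 c [0.5037 0.0144 0.0731] 0.0025098970662197503 z 0.0524 tilt [0.003 0.002]
top cream 66 c [0.4966 0.2453 0.0611] 0.002427322499126497 z 0.0647 tilt [ 0.012 -0.027]
top any 101 c [0.6672 0.1111 0.0275] 0.001345158855821076 z 0.0992 tilt [ 0.008 -0.018]
top any 155 c [ 0.6646 -0.1221  0.0133] 0.004511211920522329 z 0.1497 tilt [0.017 0.002]
side teal 434 c [0.4992 0.0114 0.0732] 0.0029668671853642944 z 0.0521 tilt [-0.001 -0.002]
side cream 166 c [0.4917 0.2569 0.0481] 0.002921288234980649 z 0.0644 tilt [0.003 0.009]
side any 111 c [0.6624 0.1097 0.0274] 0.0018644248800572588 z 0.0979 tilt [-0.011  0.011]
side any 148 c [ 0.6605 -0.1255  0.0145] 0.0045323974030563536 z 0.1493 tilt [0.025 0.107]
```

play_rows:
  deltas:
    - [[-0.37, -0.6, 0, 0, 0, 0, 0.45], [0, -1, 0, 0, 0, 0, 0.45], [0, 0, 1, 0, 0, 0, 0.45], [0, 0, 0, 0, 0, 0, 0.45], [0, 0, 0, 0, 0, 0, 0.45]]

```text
t: 9.8
tool_pos: [0.4946, 0.2095, 0.1006]
tool_rot: [-0.0, 1.0, 0.0, -0.0]
contact_force: [-0.4, 0.1, 0.0]
gripper_width: 0.456
grasp_force: 0.0
```

play_rows:
  deltas:
    - [[0, 0, 0.9, 0, 0, 0, 0.45], [0, 0, 0.9, 0, 0, 0, 0.45], [0, 0, 0, 0, 0, 0, 0.45], [0, 0, 0, 0, 0, 0, 0], [0, 0, 0, 0, 0, 0, 0], [0, 0, 0, 0, 0, 0, 0], [0, 0, 0, 0, 0, 0, 0], [0, 0, 0, 0, 0, 0, 0], [0, 0, 0, 0, 0, 0, 0], [0, 0, 0, 0, 0, 0, 0]]
  squeeze: 35

```text
t: 11.05
tool_pos: [0.4955, 0.2096, 0.0469]
tool_rot: [-0.0, 1.0, 0.0, 0.001]
contact_force: [-0.4, 0.5, 6.0]
gripper_width: 0.106
grasp_force: 33.9
```

play_rows:
  deltas:
    - [[0, 0, -0.5, 0, 0, 0, 0], [0, 0, -0.5, 0, 0, 0, 0], [0, 0, -0.5, 0, 0, 0, 0], [0, 0, -0.5, 0, 0, 0, 0], [0, 0, 0, 0, 0, 0, 0]]

```text
t: 11.68
tool_pos: [0.4959, 0.2095, 0.1078]
tool_rot: [-0.0, 1.0, 0.0, 0.002]
contact_force: [0.3, 0.6, -1.7]
gripper_width: 0.11
grasp_force: 33.9
```

Run:
```python
from h import *
np.set_printoptions(precision=4,suppress=True)
print(state()["tool_pos"])
for n in("top","side"):
    rim(n,"cream",(.4,.6,.19,.35,.118,.135))
p,_=shot("side"); cv2.imwrite("pics/s3.png",cv2.resize(p[80:314,100:400,::-1],None,fx=2,fy=2))
```

```text
[0.4959 0.2095 0.1078]
top cream 8 c [0.5032 0.2562 0.0456] 0.0005097826989493384 z 0.1254 tilt [1.477 0.37 ]
side cream 118 c [0.4926 0.2546 0.0486] 0.0037800273995463158 z 0.1235 tilt [-0.002  0.027]
```

View pics/s3.png

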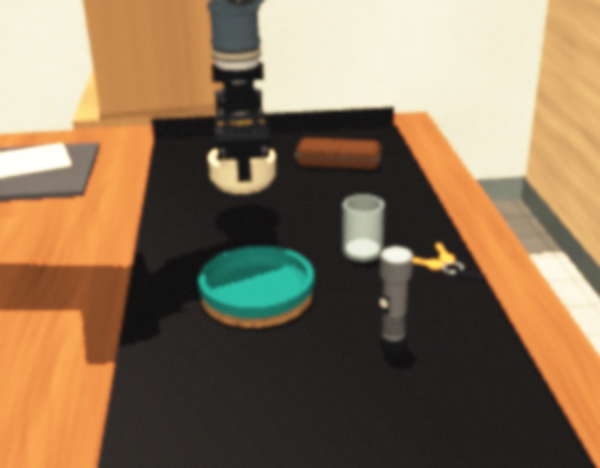

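The dish is held level (crop (242,170)); the bowl sits centred on the mat (crop (257,285)).

play_rows:
  deltas:
    - [[0.03, 0.5, 0, 0, 0, 0, 0], [0.03, 1, 0, 0, 0, 0, 0], [0.03, 1, 0, 0, 0, 0, 0], [0.03, 1, 0, 0, 0, 0, 0], [0.03, 1, 0, 0, 0, 0, 0], [0.03, 1, 0, 0, 0, 0, 0], [0.03, 1, 0, 0, 0, 0, 0], [0.02, 1, 0, 0, 0, 0, 0], [0, 0.65, 0, 0, 0, 0, 0], [0, 0, 0, 0, 0, 0, 0]]

```text
t: 13.08
tool_pos: [0.5017, -0.0371, 0.1057]
tool_rot: [0.0, 1.0, -0.001, -0.0]
contact_force: [-0.0, -0.1, -1.6]
gripper_width: 0.104
grasp_force: 33.9
```

play_rows:
  deltas:
    - [[0, 0, 0.4, 0, 0, 0, 0], [0, 0, 0.4, 0, 0, 0, 0], [0, 0, 0, 0, 0, 0, 0]]

```text
t: 13.45
tool_pos: [0.5006, -0.0342, 0.0806]
tool_rot: [-0.001, 1.0, 0.001, -0.002]
contact_force: [-0.3, -0.4, -0.7]
gripper_width: 0.105
grasp_force: 33.9
```

Run:
```python
from h import *
np.set_printoptions(precision=4,suppress=True)
print(state()["tool_pos"],state()["contact_force"])
for n in("top","side"):
    rim(n,"cream",(.4,.6,-.04,.1,.096,.112),.048)
    rim(n,"teal",(.4,.6,-.1,.12,.048,.06),.0735)
```

```text
[ 0.5006 -0.0342  0.0806] [-0.333  -0.4438 -0.6954]
top cream 105 c [0.5028 0.0145 0.05  ] 0.002190612416875658 z 0.0989 tilt [-0.002 -0.003]
top teal 279 c [0.5034 0.0138 0.05  ] 0.002468562009051171 z 0.0526 tilt [-0.001  0.004]
side cream 66 c [0.499  0.0095 0.05  ] 0.0022311767521652646 z 0.0995 tilt [-0.01   0.029]
side teal 320 c [0.4994 0.0118 0.05  ] 0.002801342831690887 z 0.0523 tilt [-0.    0.01]
```

play_rows:
  deltas:
    - [[0, 0, 0.3, 0, 0, 0, 0], [0, 0, 0.25, 0, 0, 0, 0], [0, 0, 0.17, 0, 0, 0, 0], [0, 0, 0, 0, 0, 0, 0], [0, 0, 0, 0, 0, 0, 0]]

```text
t: 14.28
tool_pos: [0.502, -0.0353, 0.0606]
tool_rot: [0.0, 1.0, 0.0, 0.0]
contact_force: [0.3, -0.5, -1.3]
gripper_width: 0.103
grasp_force: 33.9
```

play_rows:
  deltas:
    - [[0, 0, 0.08, 0, 0, 0, 0], [0, 0, 0, 0, 0, 0, 0], [0, 0, 0, 0, 0, 0, 0.35], [0, 0, 0, 0, 0, 0, 0.35], [0, 0, 0, 0, 0, 0, 0.35], [0, 0, 0, 0, 0, 0, 0.35], [0, 0, -1, 0, 0, 0, 0.35], [0, 0, -1, 0, 0, 0, 0.35], [0, 0, -1, 0, 0, 0, 0.35], [0, 0, -1, 0, 0, 0, 0.95]]

```text
t: 15.52
tool_pos: [0.5016, -0.0351, 0.1791]
tool_rot: [-0.0, 1.0, 0.0, -0.0]
contact_force: [-0.1, 0.2, -0.2]
gripper_width: 0.395
grasp_force: 0.0
```

Run:
```python
from h import *
np.set_printoptions(precision=4,suppress=True)
s=state(); print(s["tool_pos"],s["contact_force"],s["qpos"])
for n in("top","side"):
    rim(n,"cream",(.4,.6,-.06,.1,.07,.084),.048)
    rim(n,"teal",(.4,.6,-.1,.12,.048,.06),.0735)
```

```text
[ 0.5016 -0.0351  0.1791] [-0.0847  0.194  -0.2474] [-0.2925  0.4272  1.7809  0.      0.9337  1.2777]
top cream 121 c [0.5038 0.0131 0.05  ] 0.002288114586900841 z 0.0762 tilt [0.002 0.011]
top teal 309 c [0.5035 0.0138 0.05  ] 0.003772678487243032 z 0.0523 tilt [0.003 0.004]
side cream 316 c [0.4995 0.01   0.05  ] 0.0024830919528315083 z 0.0753 tilt [-0.001  0.   ]
side teal 269 c [0.4993 0.0111 0.05  ] 0.002638053849248355 z 0.052 tilt [0.001 0.013]
```

play_rows:
  deltas:
    - [[0.6, -0.5, 0, 0, 0, 0, 0.97], [0.8, -0.75, 0, 0, 0, 0, 0.97], [0.8, -0.75, 0, 0, 0, 0, 0.97], [0.8, -0.75, 0, 0, 0, 0, 0.97], [0.8, -0.7, 0, 0, 0, 0, 0.97], [0.8, -0.7, 0, 0, 0, 0, 0.97], [0.84, -0.7, 0, 0, 0, 0, 0.97], [0, 0, 0.8, 0, 0, 0, 0.97], [0, 0, 0.7, 0, 0, 0, 0.97], [0, 0, 0, 0, 0, 0, 0.97]]

```text
t: 16.98
tool_pos: [0.6622, 0.1104, 0.129]
tool_rot: [-0.0, 1.0, 0.0, -0.004]
contact_force: [0.1, 0.5, -0.4]
gripper_width: 0.968
grasp_force: 0.0
```

Run:
```python
from h import *
s=state(); print(s["tool_pos"],s["gripper_width"])
p,_=shot("side"); cv2.imwrite("pics/s4.png",cv2.resize(p[80:314,100:400,::-1],None,fx=2,fy=2))
```

```text
[0.66217397 0.11039237 0.12903806] 0.9683629145381769
```

View pics/s4.png

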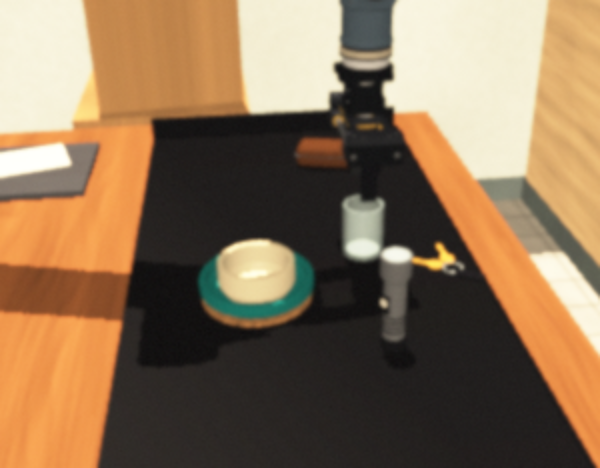

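The dish stands in the bowl (crop (257,272)); the open fingers are above the jar (crop (363,228)).

play_rows:
  deltas:
    - [[0, 0, 0.7, 0, 0, 0, 0.97], [0, 0, 0.7, 0, 0, 0, 0.97], [0, 0, 0.57, 0, 0, 0, 0.97], [0, 0, 0, 0, 0, 0, 0.97], [0, 0, 0, 0, 0, 0, 0.5], [0, 0, 0, 0, 0, 0, 0.5], [0, 0, 0, 0, 0, 0, 0.5], [0, 0, 0, 0, 0, 0, 0.5], [0, 0, 0, 0, 0, 0, 0.5]]
  squeeze: 25

```text
t: 18.15
tool_pos: [0.6655, 0.1104, 0.0748]
tool_rot: [-0.0, 1.0, 0.0, 0.001]
contact_force: [-1.0, -0.2, 3.7]
gripper_width: 0.684
grasp_force: 25.0
```

play_rows:
  deltas:
    - [[0, 0, -0.4, 0, 0, 0, 0.4], [0, 0, -0.8, 0, 0, 0, 0.4], [0, 0, -0.9, 0, 0, 0, 0.4], [0, 0, -0.8, 0, 0, 0, 0.4], [0, 0, 0, 0, 0, 0, 0.4]]

```text
t: 18.77
tool_pos: [0.6665, 0.1104, 0.1635]
tool_rot: [0.0, 1.0, 0.0, 0.003]
contact_force: [-0.1, -0.0, -0.7]
gripper_width: 0.678
grasp_force: 25.0
```

play_rows:
  deltas:
    - [[-0.4, 0.24, 0, 0, 0, 0, 0.4], [-0.75, 0.45, 0, 0, 0, 0, 0.4], [-0.75, 0.45, 0, 0, 0, 0, 0.4], [-0.75, 0.45, 0, 0, 0, 0, 0.4], [-0.75, 0.45, 0, 0, 0, 0, 0.4], [-0.75, 0.45, 0, 0, 0, 0, 0.4], [-0.75, 0.45, 0, 0, 0, 0, 0.4], [-0.53, 0.35, 0, 0, 0, 0, 0.4], [0, 0, 0, 0, 0, 0, 0.4], [0, 0, 0, 0, 0, 0, 0.4]]

```text
t: 20.02
tool_pos: [0.5022, 0.0116, 0.1606]
tool_rot: [-0.0, 1.0, 0.0, -0.0]
contact_force: [-0.3, 0.5, -1.4]
gripper_width: 0.69
grasp_force: 25.0
```

Run:
```python
from h import *
np.set_printoptions(precision=4,suppress=True)
s=state(); print(s["tool_pos"],s["gripper_width"])
p,P=shot("side"); cv2.imwrite("pics/s5.png",cv2.resize(p[80:314,100:400,::-1],None,fx=2,fy=2))
rim("top","cream",(.4,.6,-.06,.1,.07,.084),.048); rim("side","cream",(.4,.6,-.06,.1,.07,.084),.048)
for n in("top","side"):
    rim(n,"any",(.46,.54,-.018,.042,.165,.19),.0277)
```

```text
[0.5022 0.0116 0.1606] 0.6901335826275121
top cream 8 c [0.4071 0.0241 0.05  ] 0.001025949571854206 z 0.0764 tilt [-0.397  0.055]
side cream 260 c [0.4995 0.0099 0.05  ] 0.0024955761409528334 z 0.0752 tilt [0.    0.001]h.py:36: RuntimeWarning: Mean of empty slice.
  t=P[m]; B=np.c_[t[:,:2]-t[:,:2].mean(0),np.ones(len(t))]; l=np.linalg.lstsq(B,t[:,2],rcond=None)[0]
  ret = um.true_divide(
h.py:13: RuntimeWarning: Mean of empty slice.
  c0=p[:,:2].mean(0)
Traceback (most recent call last):
  File "h.py", line 37, in rim
    print(n,kind,len(t),"c",*circ(t,r),"z",l[2].round(4),"tilt",l[:2].round(3))
                             ~~~~^^^^^
  File "h.py", line 15, in circ
    s=least_squares(g,[*c0,.05],loss="soft_l1",f_scale=.002); return s.x,np.sqrt(np.mean(s.fun**2))
ValueError: Initial guess is outside of provided bounds
```

View pics/s5.png

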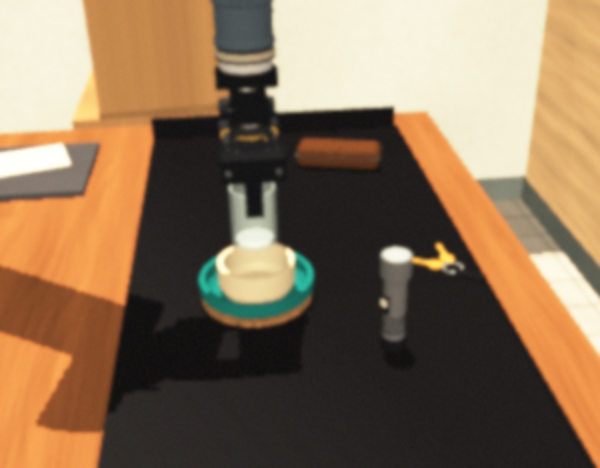

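The jar hangs upright over the dish (crop (254,215)), in line with it (crop (257,272)). Lowering.

play_rows:
  deltas:
    - [[0, 0, 0.5, 0, 0, 0, 0.4], [0, 0, 0.6, 0, 0, 0, 0.4], [0, 0, 0.5, 0, 0, 0, 0.4], [0, 0, 0.3, 0, 0, 0, 0.4], [0, 0, 0.2, 0, 0, 0, 0.4], [0, 0, 0.15, 0, 0, 0, 0.4], [0, 0, 0, 0, 0, 0, 0.4], [0, 0, 0, 0, 0, 0, 0.4]]

```text
t: 21.22
tool_pos: [0.5024, 0.0115, 0.0939]
tool_rot: [0.0, 1.0, 0.0, 0.0]
contact_force: [-0.0, -0.7, -1.3]
gripper_width: 0.681
grasp_force: 25.0
```

play_rows:
  deltas:
    - [[0, 0, 0.07, 0, 0, 0, 0.4], [0, 0, 0, 0, 0, 0, 0.4], [0, 0, 0, 0, 0, 0, 0.4]]

```text
t: 21.6
tool_pos: [0.5025, 0.0115, 0.0917]
tool_rot: [0.0, 1.0, 0.0, 0.0]
contact_force: [-0.2, -0.3, 0.9]
gripper_width: 0.683
grasp_force: 25.0
```

Run:
```python
from h import *
np.set_printoptions(precision=4,suppress=True)
s=state(); print(s["tool_pos"],s["contact_force"])
p,P=shot("side"); cv2.imwrite("pics/s6.png",cv2.resize(p[150:250,160:300,::-1],None,fx=4,fy=4,interpolation=2))
rim("side","cream",(.4,.6,-.06,.1,.07,.082),.048)
m=(P[...,0]>.465)&(P[...,0]<.535)&(P[...,1]>-.03)&(P[...,1]<.05)&(P[...,2]>.1)&(P[...,2]<.14)
print(np.percentile(P[m][:,2],[50,80,90,99]),m.sum())
```

```text
[0.5025 0.0115 0.0917] [-0.1885 -0.2522  0.8517]
side cream 326 c [0.4994 0.0128 0.05  ] 0.009678639881144738 z 0.0755 tilt [0.001 0.013]
[0.1106 0.1174 0.1218 0.1343] 192
```

View pics/s6.png

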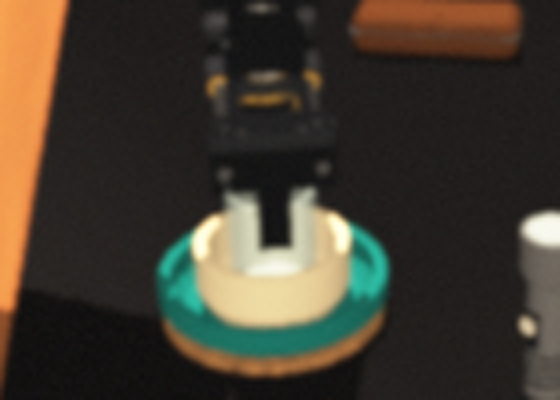

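Jar seated in the dish centre (crop (272,245)), force shows contact; releasing.

play_rows:
  deltas:
    - [[0, 0, 0, 0, 0, 0, 0.9], [0, 0, 0, 0, 0, 0, 0.9], [0, 0, 0, 0, 0, 0, 0.9], [0, 0, 0, 0, 0, 0, 0.9], [0, 0, -1, 0, 0, 0, 0.9], [0, 0, -1, 0, 0, 0, 0.9], [0, 0, -1, 0, 0, 0, 0.9], [0, 0, -1, 0, 0, 0, 0.7], [0, 0, -0.5, 0, 0, 0, 0.7], [0, 0, 0, 0, 0, 0, 0.7]]

```text
t: 22.95
tool_pos: [0.5029, 0.0114, 0.2275]
tool_rot: [0.0, 1.0, 0.0, 0.001]
contact_force: [0.1, 0.3, -1.0]
gripper_width: 0.719
grasp_force: 0.0
```

Run:
```python
from h import *
np.set_printoptions(precision=4,suppress=True)
s=state(); print(s["tool_pos"],s["gripper_width"],s["qpos"])
for n in("top","side"):
    rim(n,"any",(.45,.55,-.03,.06,.109,.125),.0277)
    rim(n,"cream",(.4,.6,-.06,.1,.071,.082),.048)
    rim(n,"teal",(.4,.6,-.1,.12,.048,.06),.0735)
    rim(n,"any",(.61,.72,-.18,-.07,.143,.157))
```

```text
[0.5029 0.0114 0.2275] 0.7188114662047982 [-0.1998  0.3562  1.7298 -0.      1.0526  1.3704]h.py:36: RuntimeWarning: Mean of empty slice.
  t=P[m]; B=np.c_[t[:,:2]-t[:,:2].mean(0),np.ones(len(t))]; l=np.linalg.lstsq(B,t[:,2],rcond=None)[0]
  ret = um.true_divide(
h.py:13: RuntimeWarning: Mean of empty slice.
  c0=p[:,:2].mean(0)
Traceback (most recent call last):
  File "h.py", line 37, in rim
    print(n,kind,len(t),"c",*circ(t,r),"z",l[2].round(4),"tilt",l[:2].round(3))
                             ~~~~^^^^^
  File "h.py", line 15, in circ
    s=least_squares(g,[*c0,.05],loss="soft_l1",f_scale=.002); return s.x,np.sqrt(np.mean(s.fun**2))
ValueError: Initial guess is outside of provided bounds
```

play_rows:
  deltas:
    - [[0.5, 0.4, 0, 0, 0, 0, 0.75], [0.8, 0.7, 0, 0, 0, 0, 0.75], [0.8, 0.7, 0, 0, 0, 0, 0.75], [0.8, 0.7, 0, 0, 0, 0, 0.75], [0.8, 0.7, 0, 0, 0, 0, 0.75], [0.8, 0.7, 0, 0, 0, 0, 0.75], [0.83, 0.6, 0, 0, 0, 0, 0.75], [0, 0, 0.8, 0, 0, 0, 0.75], [0, 0, 0, 0, 0, 0, 0.75], [0, 0, 0, 0, 0, 0, 0.75]]

```text
t: 24.25
tool_pos: [0.6623, -0.1237, 0.2019]
tool_rot: [-0.0, 1.0, 0.0, -0.0]
contact_force: [0.7, 0.6, 0.3]
gripper_width: 0.747
grasp_force: 0.0
```

Run:
```python
from h import *
np.set_printoptions(precision=4,suppress=True)
s=state(); print(s["tool_pos"],s["gripper_width"],s["qpos"])
for n in("top","side"):
    rim(n,"cream",(.4,.6,-.06,.1,.071,.082),.048)
    rim(n,"teal",(.4,.6,-.1,.12,.048,.06),.0735)
    rim(n,"any",(.45,.55,-.03,.06,.109,.125),.0277)
p,_=shot("side"); cv2.imwrite("pics/s7.png",cv2.resize(p[120:314,160:400,::-1],None,fx=3,fy=3))
```

```text
[ 0.6623 -0.1237  0.2019] 0.747389479556096 [-0.3501  0.6162  1.3205 -0.      1.2057  1.2203]
top cream 314 c [0.5039 0.0129 0.05  ] 0.00415270123061184 z 0.076 tilt [ 0.003 -0.003]
top teal 468 c [0.5037 0.0144 0.05  ] 0.003295839412741656 z 0.0525 tilt [ 0.005 -0.002]
top any 113 c [0.5048 0.0126 0.05  ] 0.0013722203717932587 z 0.1161 tilt [0.007 0.006]
side cream 292 c [0.4994 0.0129 0.05  ] 0.009769759388581227 z 0.0761 tilt [-0.     0.008]
side teal 288 c [0.4994 0.0108 0.05  ] 0.0025896351040676055 z 0.0521 tilt [-0.     0.013]
side any 155 c [0.5005 0.0108 0.05  ] 0.001818370008969142 z 0.1144 tilt [-0.011  0.003]
```

View pics/s7.png

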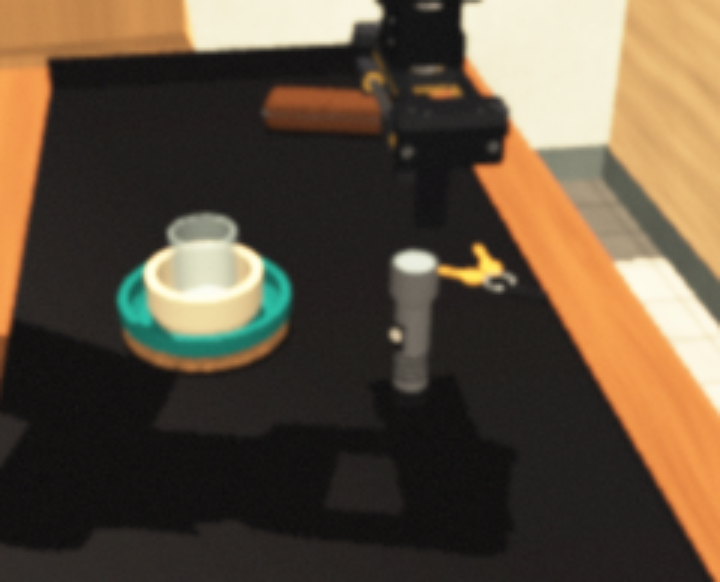

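Jar stands centred in the dish (crop (203,260)); the fingers are above the flashlight head (crop (414,265)).

play_rows:
  deltas:
    - [[0, 0, 0.7, 0, 0, 0, 0.75], [0, 0, 0.7, 0, 0, 0, 0.75], [0, 0, 0.7, 0, 0, 0, 0.75], [0, 0, 0.65, 0, 0, 0, 0.75], [0, 0, 0, 0, 0, 0, 0.75], [0, 0, 0, 0, 0, 0, 0.3], [0, 0, 0, 0, 0, 0, 0.3], [0, 0, 0, 0, 0, 0, 0.3], [0, 0, 0, 0, 0, 0, 0.3], [0, 0, 0, 0, 0, 0, 0.3]]
  squeeze: 20

```text
t: 25.85
tool_pos: [0.6625, -0.1234, 0.1206]
tool_rot: [0.0, 1.0, 0.0, 0.001]
contact_force: [-0.1, -0.2, 2.2]
gripper_width: 0.428
grasp_force: 20.0
```

play_rows:
  deltas:
    - [[0, 0, 0, 0, 0, 0, 0.2], [0, 0, -0.3, 0, 0, 0, 0.2], [0, 0, -0.6, 0, 0, 0, 0.2], [0, 0, -0.9, 0, 0, 0, 0.2], [0, 0, -0.9, 0, 0, 0, 0.2], [0, 0, -0.9, 0, 0, 0, 0.2], [0, 0, -0.4, 0, 0, 0, 0.2], [0, 0, 0, 0, 0, 0, 0.2]]

```text
t: 26.85
tool_pos: [0.6626, -0.1235, 0.2412]
tool_rot: [0.0, 1.0, 0.0, 0.001]
contact_force: [-0.5, -0.3, -1.9]
gripper_width: 0.428
grasp_force: 20.0
```

Run:
```python
from h import *
np.set_printoptions(precision=4,suppress=True)
s=state(); print(s["tool_pos"],s["gripper_width"])
p,P=shot("side"); cv2.imwrite("pics/s8.png",cv2.resize(p[100:294,160:400,::-1],None,fx=3,fy=3))
```

```text
[ 0.6626 -0.1235  0.2412] 0.42845164659588575
```

View pics/s8.png

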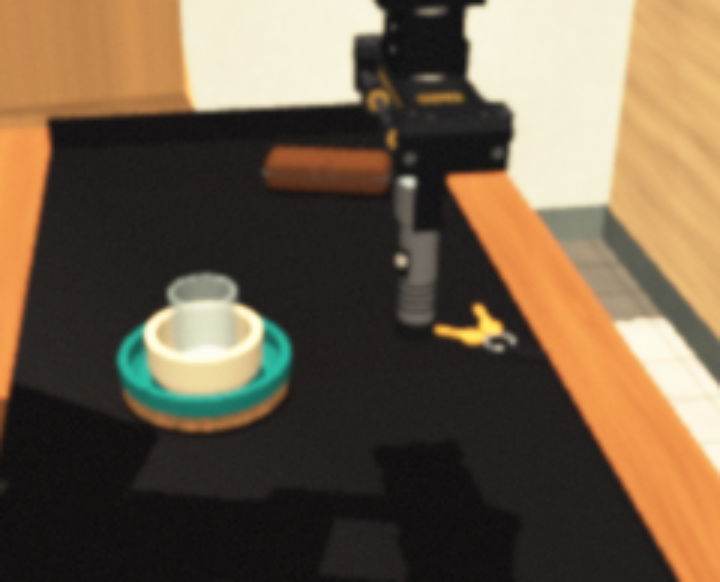

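Flashlight held upright (crop (417,250)), tail clear of the jar rim (crop (203,280)).

play_rows:
  deltas:
    - [[-0.4, -0.34, 0, 0, 0, 0, 0.2], [-0.75, -0.63, 0, 0, 0, 0, 0.2], [-0.75, -0.63, 0, 0, 0, 0, 0.2], [-0.75, -0.63, 0, 0, 0, 0, 0.2], [-0.75, -0.63, 0, 0, 0, 0, 0.2], [-0.75, -0.63, 0, 0, 0, 0, 0.2], [-0.75, -0.63, 0, 0, 0, 0, 0.2], [-0.43, -0.37, 0, 0, 0, 0, 0.2], [0, 0, 0, 0, 0, 0, 0.2], [0, 0, 0, 0, 0, 0, 0.2]]

```text
t: 28.15
tool_pos: [0.5034, 0.0106, 0.24]
tool_rot: [0.0, 1.0, 0.0, 0.001]
contact_force: [0.5, 1.3, -0.8]
gripper_width: 0.43
grasp_force: 20.0
```

Run:
```python
from h import *
np.set_printoptions(precision=4,suppress=True)
s=state(); print(s["tool_pos"],s["gripper_width"])
p,P=shot("side"); cv2.imwrite("pics/s9.png",cv2.resize(p[100:250,160:310,::-1],None,fx=4,fy=4))
m=(abs(P[...,0]-.5)<.04)&(abs(P[...,1]-.01)<.04)&(P[...,2]>.145)&(P[...,2]<.21); q=P[m]
for a in np.arange(.145,.21,.01):
    t=q[(q[:,2]>=a)&(q[:,2]<a+.01)]; 
    if len(t)>3: print(a.round(3),len(t),t[:,0].min(),t[:,0].max(),t[:,0].mean(),t[:,1].min())
rim("side","any",(.45,.55,-.03,.06,.109,.125),.0277)
```

```text
[0.5034 0.0106 0.24  ] 0.4304853985781628
0.145 45 0.48736514136474673 0.5157255474814502 0.5016824324605234 -0.00603304846558117
0.155 41 0.48807306010750606 0.5167037044279995 0.5014769431905736 -0.0036369040718353673
0.165 40 0.48853130659599703 0.5143830881339649 0.501663680097114 -0.003579473628272156
0.175 39 0.4890200670781147 0.5147886725697977 0.5018312215499781 -0.002847735418444075
0.185 38 0.4874647651576424 0.5153167730928222 0.5021475623041534 -0.005157949105019655
0.195 44 0.4875960442860666 0.5160818914041625 0.5014744189939864 -0.004643243536192276
0.205 19 0.4832760407914625 0.5130856764976421 0.49917808489485754 -0.003550435764819393
side any 154 c [0.5004 0.0105 0.05  ] 0.0016696377093732297 z 0.1142 tilt [-0.017 -0.008]
```

View pics/s9.png

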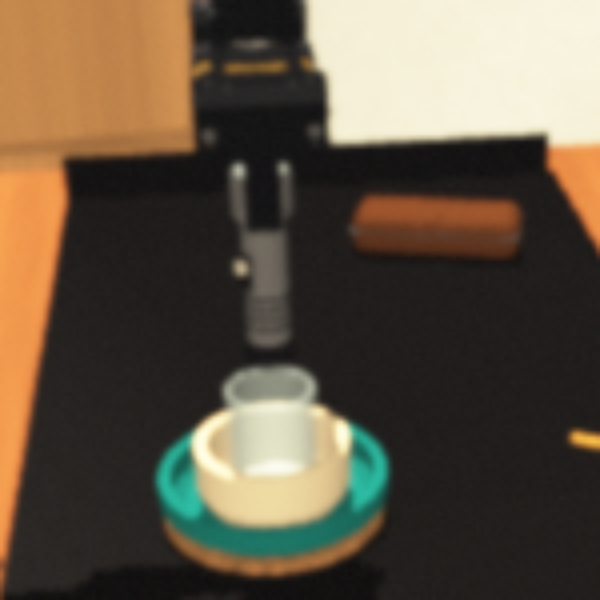

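The flashlight (crop (268,260)) hangs right above the jar mouth (crop (270,385)), upright; 3D offset about 1 mm.

play_rows:
  deltas:
    - [[0, 0, 0.3, 0, 0, 0, 0.2], [0, 0, 0.5, 0, 0, 0, 0.2], [0, 0, 0.5, 0, 0, 0, 0.2], [0, 0, 0.5, 0, 0, 0, 0.2], [0, 0, 0.5, 0, 0, 0, 0.2], [0, 0, 0.4, 0, 0, 0, 0.2], [0, 0, 0.3, 0, 0, 0, 0.2], [0, 0, 0.1, 0, 0, 0, 0.2], [0, 0, 0, 0, 0, 0, 0.2], [0, 0, 0, 0, 0, 0, 0.2]]

```text
t: 29.5
tool_pos: [0.5025, 0.0112, 0.1474]
tool_rot: [0.0, 1.0, 0.0, 0.001]
contact_force: [-0.7, -0.5, -1.2]
gripper_width: 0.427
grasp_force: 20.0
```

play_rows:
  deltas:
    - [[0, 0, 0.07, 0, 0, 0, 0.2], [0, 0, 0, 0, 0, 0, 0.2], [0, 0, 0, 0, 0, 0, 0.2]]

```text
t: 29.88
tool_pos: [0.5022, 0.0113, 0.145]
tool_rot: [0.0, 1.0, 0.0, 0.0]
contact_force: [-0.1, -0.3, -0.3]
gripper_width: 0.425
grasp_force: 20.0
```

play_rows:
  deltas:
    - [[0, 0, 0.05, 0, 0, 0, 0.2], [0, 0, 0, 0, 0, 0, 0.2], [0, 0, 0, 0, 0, 0, 0.2]]

```text
t: 30.25
tool_pos: [0.5021, 0.0113, 0.1433]
tool_rot: [-0.0, 1.0, 0.0, -0.0]
contact_force: [0.1, -0.1, -1.2]
gripper_width: 0.426
grasp_force: 20.0
```

play_rows:
  deltas:
    - [[0, 0, 0.04, 0, 0, 0, 0.2], [0, 0, 0, 0, 0, 0, 0.2], [0, 0, 0, 0, 0, 0, 0.2]]

```text
t: 30.62
tool_pos: [0.5025, 0.0112, 0.1426]
tool_rot: [0.0, 1.0, 0.0, 0.0]
contact_force: [1.0, -0.2, 4.0]
gripper_width: 0.423
grasp_force: 20.0
```

Contact (4 N up). Releasing and retreating.

play_rows:
  deltas:
    - [[0, 0, 0, 0, 0, 0, 0.75], [0, 0, 0, 0, 0, 0, 0.75], [0, 0, 0, 0, 0, 0, 0.75], [0, 0, 0, 0, 0, 0, 0.75], [0, 0, -0.5, 0, 0, 0, 0.75], [0, 0, -1, 0, 0, 0, 0.75], [0, 0, -1, 0, 0, 0, 0.75], [0, 0, -0.5, 0, 0, 0, 0.75], [0, 1, 0, 0, 0, 0, 0.75], [0, 1, 0, 0, 0, 0, 0.75]]

```text
t: 31.88
tool_pos: [0.5023, -0.0491, 0.2325]
tool_rot: [0.0, 1.0, 0.001, 0.0]
contact_force: [-0.3, -0.3, 0.8]
gripper_width: 0.755
grasp_force: 0.0
```

play_rows:
  deltas:
    - [[0, 1, 0, 0, 0, 0, 0.75], [0, 1, 0, 0, 0, 0, 0.75], [0, 1, 0, 0, 0, 0, 0.75], [0, 1, 0, 0, 0, 0, 0.75], [0, 1, 0, 0, 0, 0, 0.75], [0, 1, 0, 0, 0, 0, 0.75], [0, 0, 0, 0, 0, 0, 0.75], [0, 0, 0, 0, 0, 0, 0.75]]

```text
t: 32.88
tool_pos: [0.5019, -0.2279, 0.2318]
tool_rot: [-0.001, 1.0, 0.0, -0.0]
contact_force: [-0.0, 1.0, -0.3]
gripper_width: 0.752
grasp_force: 0.0
```

Run:
```python
from h import *
np.set_printoptions(precision=4,suppress=True)
s=state(); print(s["tool_pos"],s["contact_force"])
rim("top","any",(.46,.55,-.03,.06,.165,.182))
for n in ("top","side"):
    rim(n,"any",(.45,.55,-.03,.06,.109,.125),.0277)
    rim(n,"cream",(.4,.6,-.06,.1,.071,.082),.048)
    rim(n,"teal",(.4,.6,-.1,.12,.048,.06),.0735)
a=[snapshot(n)[0][:,:,::-1] for n in("top","side")]
cv2.imwrite("pics/end.png",np.hstack([cv2.resize(a[0][170:290,230:350],(380,380)),cv2.resize(a[1][120:270,160:310],(380,380))]))
```

```text
[ 0.5019 -0.2279  0.2318] [-0.0153  0.9574 -0.3099]
top any 171 c [0.5048 0.0122 0.0133] 0.004529170392135437 z 0.1717 tilt [ 0.005 -0.01 ]
top any 109 c [0.5046 0.0125 0.05  ] 0.001325177011003079 z 0.1161 tilt [ 0.004 -0.009]
top cream 309 c [0.5039 0.0129 0.05  ] 0.003625722731985516 z 0.0761 tilt [-0.  0.]
top teal 467 c [0.5037 0.0143 0.05  ] 0.0036217142571030674 z 0.0524 tilt [0.001 0.001]
side any 79 c [0.502  0.0117 0.05  ] 0.006029468036525515 z 0.1152 tilt [ 0.033 -0.01 ]
side cream 268 c [0.5002 0.0119 0.05  ] 0.008614345152863401 z 0.0756 tilt [-0.001  0.013]
side teal 288 c [0.4993 0.0113 0.05  ] 0.0026661122137994417 z 0.052 tilt [-0.001  0.008]
```

View pics/end.png

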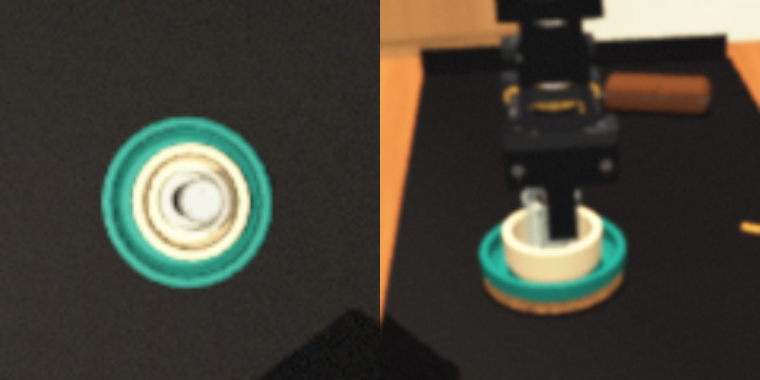

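Everything is nested, within about 2 mm: bowl (187,202), dish (190,202), jar (190,202) and lens (203,200, shifted by perspective). The flashlight is 22 mm above where it started, as expected.

```bash
python3 -c "
from cell import *
print(sign_off())"
```

```text
the job is handed in; nothing more can be done
None
```

The lantern is assembled and handed in: bowl on the mat, dish in the bowl, jar in the dish and flashlight lens up in the jar, each centred within about 2 mm by camera and released; I left the case and keys alone, and no verdict came back at hand-in.

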